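# Clamp a bamboo blank in the carver's vise with its butterfly knob

### The arm

A 7-joint arm with a two-finger parallel gripper is mounted at the origin on the work surface. World frame = base frame: x ahead of the robot, y to its left, z up, the work surface at z = 0. Lengths are in m, angles in rad, forces in N, time in s.
With the tool pointing down it reaches from about 0.4 to 0.85 m from the base axis. Payload 10.4 kg.
Tool frame: the origin (TCP) lies between the finger pads; the fingertips stand manip.finger_overhang ahead of it and the grasp point (between the pads) lies 11 mm behind it (manip.finger_overhang is the distance from the TCP to the fingertips, in m); x points along the fingers, z is the direction in which the jaws open and shut, and the axes are right-handed (so a half turn about x gives the same grasp; the last joint's range is limited). The gripper opens to 85 mm and grips with 20 to 120 N. Pads are 22 mm wide; open, the fingers measure 114 mm over their backs; the gripper's body (76 mm by 85 mm) begins 54 mm behind the grasp point. The pads swing forward as they close: fully open they stand 13 mm farther back than shut.
Start: joints at [-1.185, 0.332, -0.065, 1.46, 0.022, 1.35, -0.088], TCP at [0.248, 0.574, 0.239] pointing down, gripper open.
Joint ranges: [-2.6, 2.6], [-0.5, 2.12], [-1.47, 1.34], [0.16, 2.42], [-1.27, 4.41], [0.06, 2.06], [-2.6, 2.6]. Speed limits (rad/s): [2.22, 2.22, 2.79, 2.79, 3.14, 3.14, 3.14].

### API

Orientations are given as a unit quaternion [x, y, z, w].
In Python, from workcell import get_obs, camera, workorder, manip gives the robot as it stands. The module is installed in compiled form; this text tells all that it offers.
- The arm moves only by the tool play_rows, never from a script. Its argument "increments" is text: rows parted by semicolons, each of 4 numbers parted by spaces: the shift along the tool's x, y, z in m, then the turn about the tool's x in rad. A call has 1 to 20 rows; each row shifts and turns the pose as measured when the row begins, along the tool's axes as they then stand; what a row does not reach is not made up. A row lasts 1/10 s, in which the tool goes at most 50 mm and 8.59 degrees, less where a joint would pass 70% of its speed; a pose out of reach is approached as far as the arm can. A call is refused whole if a number of a shift passes 0.05 or a number of a turn 0.15, either way. A call with a gripper value outside its range is refused whole. "hand" is the gripper command: -1 is fully open, 1 is shut, values between are in proportion, set as the call begins (left out, the last holds). The fingers move at their own pace and stop on an object; "squeeze" is the grip in N (left out, the last holds). Time passes only in rows, so rows that do not move let the fingers close. It gives the time, the measured TCP pose, the force and the opening at its end, in the units of the state.
- get_obs(): the state, without advancing time (a new reading comes with each control period).
- camera(name): name is "scene" or "top" or "wrist"; returns a dict with "img" (400x640x3 uint8, blue, green, red), "fov_y" (degrees; the focal length in pixels is half the picture's height over the tangent of half this angle, whatever the lens; pixels are square), "cx", "cy" (the principal point, pixels), "R" (3x3) and "t" (3): a world point X has camera coordinates R X + t; the wrist camera has in their place "tool_from_camera" (4x4, takes a point from camera to tool coordinates, whose origin is the TCP and whose axes are the tool frame's). Camera axes: x right, y down, z forward; pixel columns grow to the right and rows downward; lengths in m; the calibration is good to about 2 mm. A picture is of the moment at which its call begins: read the wrist's pose just before it. There is no depth.
- workorder.hand_in(): hands the job in, once; it reports no verdict.
The state is a dict: "clock": time; "joint_pos": joint angles; "joint_velocities": joint speeds; "tau": joint torques, N m; "position": TCP position; "ee_rot": TCP orientation; "ft_force": force on the tool from outside, world axes, zero at the start; "torque": the same for the moment, N m; "grip_width": opening from 0.0 (shut) to 1.0 (fully open).
Only numpy, scipy, OpenCV 4.12 (cv2) and the standard library are available. Lean on these libraries where they do the work, as an engineer would, in place of code of your own. Each camera call takes 0.05 s, during which the arm holds its last target.

### The job

Stand the bamboo blank upright on the bed of the carving vise, between the V-notched jaw and the sliding jaw and in line with the notch, and let go of it. Then turn the butterfly knob clockwise by its wings until the jaw holds the blank firmly in the notch, stopping as soon as you feel it tighten so that the bamboo is not cracked, and leave it clamped. Do not lean on the thin guard next to the knob, do not push the jaw itself, and leave the other things on the bench alone.

Things in the scene. Friction and masses are not known exactly. Their poses are not given: they have to be found in the camera images.
- blank_center (a point): Centre (half-way up) of the loose bamboo blank to be clamped: a plain, slightly oval round piece, 75 high, 45 across along its own x, 41 along its own y; about 90 g; z up. It stands upright on the bench at the start. The bamboo cracks if the jaw squeezes it with more than 30 N.
- vise: The vise, fixed to the bench. Origin at bench height, 58 in -y from the seat point. Its y points from the knob end to the fixed V jaw, x across, z up. Flat bed 100 x 235, 20 above the bench. From the knob end along +y: grey gear box (64 square, top 45 above the bench) with the knob on it, thin guard, sliding jaw, gap for the blank, V jaw.
- seat (a point): Middle of the place on the vise's bed where the blank must stand (at bed height, 20 above the bench); axes as the vise's. The fixed jaw is a shallow V notch (each face leans 20 degrees), 46 wide, 35 high above the bed, bolted where the last job left it: its deepest line is 20 to 26 beyond this point in +y. The clamped blank's axis ends within 6 of this point along y, 3 along x.
- jaw: The sliding steel jaw with cork face: 50 wide, 24 thick, top 55 above the bench. Origin at bench height in the plane of its front face (towards +y); axes as the vise's. Moves in +y by 12 mm per radian of knob, only by the knob, not by pushing. At the start its face is 38 to 46 in -y from the seat point; it meets the clamped blank 16 to 27 in -y from it.
- knob_grip (a point): On the upright axis of the steel butterfly knob, at the height to grip (75 above the bench), 143 in vise -y from the seat. Two round flat wings in one upright plane: 8 thick along this point's x, 60 tip to tip along its y, from 56 to 84 above the bench; turns with the knob. Pinch across the thickness at the middle.
- knob: The butterfly knob (origin on the gear box top; axes as the grip point's). Clockwise from above closes the jaw; 0.9 to 2.5 rad from the start until the blank is held. It drags with 0.15 N m (either way once stopped) and stays where left; each newton of jaw force adds 0.012 N m: a rise of 0.12 to 0.2 over plain turning is tight, 0.36 cracks the blank. First touch to cracking: about 0.2 rad.
- guard: Thin upright aluminium chip guard fixed between knob and jaw: 80 wide (vise x), 4 thick, top 86 above the bench. Origin at bench height in its middle plane, 38 in vise +y from the knob's axis: its near face is 36 from the axis and the wing tips pass it at 6. Fingers opened wide across the knob would strike it; it bends at 15 N.
- gouge: Bystander: carving gouge, wooden handle, 190 long, 16 thick, lying. Origin under its middle.
- chisel: Bystander: carving chisel, 170 long, 16 thick, lying. Origin under its middle.
- burin: Bystander: burin, 180 long, 16 thick, lying. Origin under its middle.
- wax_tin: Bystander: round brass tin, 70 across, 60 high. Origin under its middle.
- stub: Bystander: short thick slice of bamboo, 66 across, 32 high (not the blank). Origin under its middle.
- offcut: Bystander: wooden offcut 100 x 40 x 22. Origin under its middle.
- stone: Bystander: sharpening stone 130 x 50 x 25. Origin under its middle.
Mind the look-alikes: they are no part of the job. Leave any turquoise look-alike of the part that bears blank_center alone.

How it is judged:
On the way, in this order (a step that is already met when the one before it is completed fails the run):
1. the blank stands upright on the vise's bed between the jaws, in line with the notch, let go and not yet clamped (x of blank_center in the frame of seat between -0.006 and 0.006 m and z of blank_center in the frame of seat between 0.0335 and 0.0415 m and angle between blank's own z axis and vertical below 0.1 rad and y of blank_center in the frame of seat between -0.03 and 0.012 m and contact force between the fingers and blank below 0.2 N and contact force between jaw and blank below 2 N), for 0.2 s.
2. the jaw presses the blank into the notch (contact force between jaw and blank above 4 N), for 0.2 s.
At the end, for the whole second after the job is handed in: The blank stands upright (within 0.1 rad) and still on the vise's bed in the notch, its axis within 6 mm of the seat point across the notch and 8 mm along the vise, its height within 4 mm, and the jaw presses on it with more than 4 N (x of blank_center in the frame of seat between -0.006 and 0.006 m and z of blank_center in the frame of seat between 0.0335 and 0.0415 m and angle between blank's own z axis and vertical below 0.1 rad and y of blank_center in the frame of seat between -0.008 and 0.008 m and contact force between jaw and blank above 4 N and linear speed of blank below 0.02 m/s); the robot touches nothing.
It fails at once if the jaw squeezes the blank with more than 30 N and cracks it (contact force between jaw and blank above 30 N).
It fails at once if the robot presses on the guard with more than 15 N (contact force between any of the arm, the fingers and guard above 15 N).
It fails at once if the robot pushes the jaw itself with more than 5 N (contact force between any of the arm, the fingers and jaw above 5 N).
It fails at once if a bystander is moved by more than 30 mm (distance of any of gouge, chisel, burin, wax_tin, stub, offcut, stone from where it was at the start of the episode above 0.03 m).
It also fails if it takes over 72 s, if anything falls off the work surface, if the arm or the gripper's body presses on something with over 40 N, if the wrist force passes 120 N, or if a joint passes its speed limit or range.

## Working session

There is one attempt and no reset: what is moved stays moved. The work goes in short steps, Python scripts to look and compute and a tool call to move; the robot and the scene stay as the last step left them, time stands still between calls to the robot, and variables do not carry over. Pictures are saved under pics/ and viewed, and the job is handed in when it is done.

Besides the shell and the picture viewer there is one more tool, called after "Emit:" as a command line: name --argument value ..., lists and objects as JSON in quotes. play_rows: Moves the arm, as the interface text tells. Its arguments: {"type":"object","properties":{"increments":{"type":"string"},"hand":{"type":"number"},"squeeze":{"type":"number"}},"required":["increments"]}

```bash
mkdir -p pics; python3 - <<'E'
from workcell import get_obs, camera, workorder, manip
import cv2,numpy as np
print(manip.finger_overhang)
o=get_obs()
for k in ("clock","position","ee_rot","ft_force","torque","grip_width"):print(k,o[k])
for n in ("scene","top","wrist"):
    c=camera(n); cv2.imwrite(f"pics/{n}0.png",c["img"])
    print(n,c["fov_y"],c["cx"],c["cy"],*[np.round(c[k],4).tolist() for k in ("R","t","tool_from_camera") if k in c])
E
```

```text
0.008
clock 0.0
position [0.24832235 0.57315531 0.23851439]
ee_rot [-0.38840144  0.59148926  0.38779239  0.59067913]
ft_force [ 0.09447958 -0.71466751 -1.14704227]
torque [-0.02527355  0.00594778  0.03574674]
grip_width 0.9957615181723639
scene 54.229945570159934 322.2401296583291 193.1828219712416 [[0.0523, 0.9984, 0.0235], [0.6025, -0.0127, -0.798], [-0.7964, 0.0559, -0.6022]] [-0.0632, -0.2939, 1.6502]
top 50.60285966733451 335.75981753278484 201.41198271758137 [[-0.0158, -0.9997, -0.0201], [-0.9976, 0.0171, -0.0678], [0.0681, 0.0189, -0.9975]] [0.0414, 0.585, 1.0969]
wrist 64.75286359989057 318.2515121342777 193.09562917922705 [[0.001, -0.2801, 0.96, -0.1336], [-0.0001, -0.96, -0.2801, 0.0714], [1.0, 0.0002, -0.001, 0.0012], [0.0, 0.0, 0.0, 1.0]]
```

View pics/scene0.png

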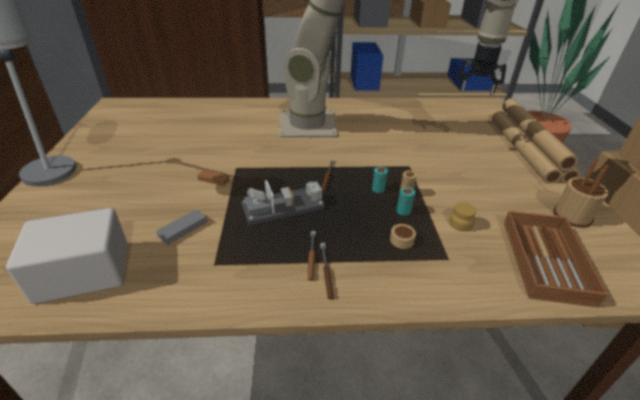

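View pics/top0.png

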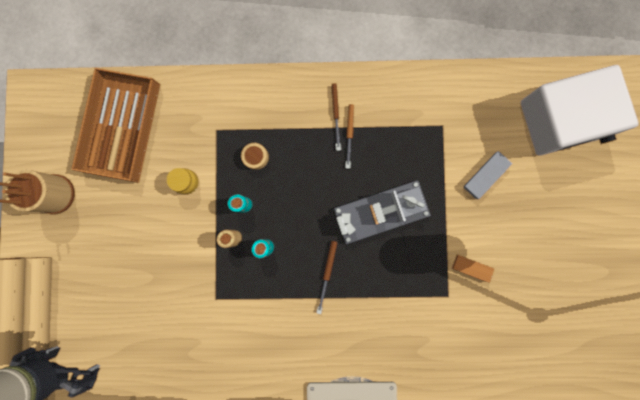

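View pics/wrist0.png

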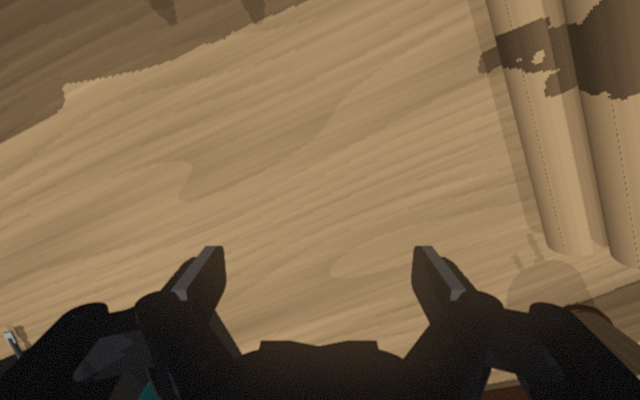

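```bash
python3 - <<'E'
import cv2
t=cv2.imread("pics/top0.png");s=cv2.imread("pics/scene0.png")
cv2.imwrite("pics/c1.png",cv2.resize(t[180:275,205:285],None,fx=6,fy=6,interpolation=cv2.INTER_CUBIC))
cv2.imwrite("pics/c2.png",cv2.resize(t[170:260,320:440],None,fx=6,fy=6,interpolation=cv2.INTER_CUBIC))
cv2.imwrite("pics/c3.png",cv2.resize(s[155:255,230:430],None,fx=4,fy=4,interpolation=cv2.INTER_CUBIC))
E
```

```text
(no output)
```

View pics/c1.png

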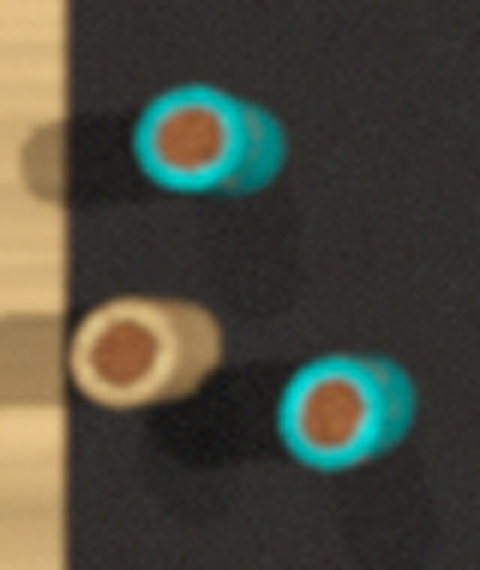

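View pics/c2.png

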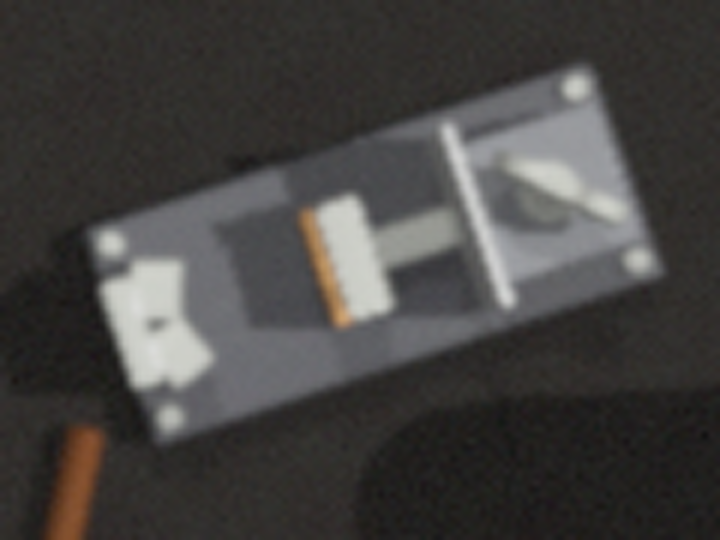

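View pics/c3.png

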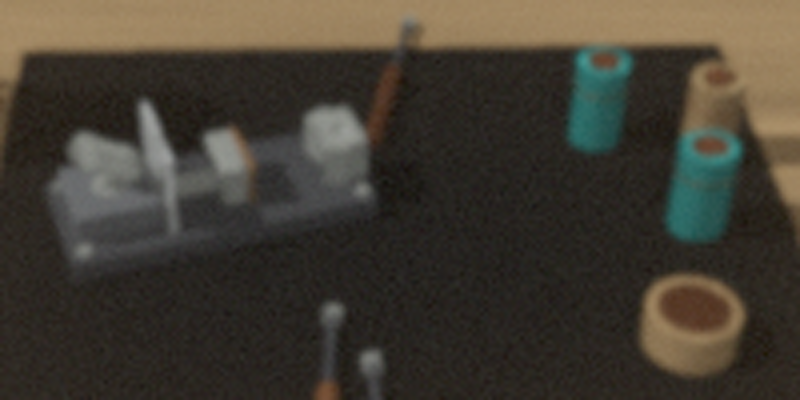

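```bash
cat > h.py <<'E'
import numpy as np,cv2
from scipy.spatial.transform import Rotation as Ro
from workcell import get_obs,camera
def cam(n):
    o=get_obs(); c=camera(n)
    f=200/np.tan(np.radians(c["fov_y"]/2)); K=np.array([[f,0,c["cx"]],[0,f,c["cy"]],[0,0,1]])
    if n=="wrist":
        T=np.eye(4);T[:3,:3]=Ro.from_quat(o["ee_rot"]).as_matrix();T[:3,3]=o["position"]
        W=T@np.array(c["tool_from_camera"]); R=W[:3,:3].T;t=-R@W[:3,3]
    else: R=np.array(c["R"]);t=np.array(c["t"])
    return c["img"],(K,R,t)
def onz(C,uv,z):
    K,R,t=C; uv=np.atleast_2d(np.array(uv,float))
    d=(R.T@np.linalg.inv(K)@np.c_[uv,np.ones(len(uv))].T).T; o=-R.T@t
    return o+d*((z-o[2])/d[:,2])[:,None]
def proj(C,X):
    K,R,t=C; p=K@(R@np.atleast_2d(X).T+t[:,None]); return (p[:2]/p[2]).T
E
python3 - <<'E'
from h import *
img,C=cam("top")
cor=np.array([[85,232],[590,65],[665,272],[160,440]])/6+[320,170]-0.42
P=onz(C,cor,.02);print(P.round(4).tolist())
print([np.linalg.norm(P[i]-P[(i+1)%4]).round(4) for i in range(4)])
c=P.mean(0); y=(P[0]+P[3]-P[1]-P[2])[:2]; y/=np.linalg.norm(y); print("bed c",c,"y",y,"yaw",np.degrees(np.arctan2(y[1],y[0])))
x=np.array([y[1],-y[0]]);print("seat",c[:2]+.058*y,"knob",c[:2]-.085*y)
# knob wings z~.084
w=np.array([[505,165],[620,215]])/6+[320,170]-.42
print("wing",onz(C,w,.078).round(4).tolist())
# jaw front line top z .055
j=np.array([[305,212],[345,325]])/6+[320,170]-.42
J=onz(C,j,.055)[:,:2]; print("jaw in seat frame",[(round((p-c[:2]-.058*y)@x,4),round((p-c[:2]-.058*y)@y,4)) for p in J])
v=np.array([[158,323]])/6+[320,170]-.42; V=onz(C,v,.055)[0,:2]-c[:2]-.058*y;print("V deepest",V@x,V@y)
hsv=cv2.cvtColor(img,cv2.COLOR_BGR2HSV)
m=((hsv[...,0]<15)&(hsv[...,1]>110)).astype(np.uint8)
n,l,s,ce=cv2.connectedComponentsWithStats(m)
for i in range(1,n):
    if 20<s[i,4]<400: print(ce[i].round(1),s[i],onz(C,ce[i],.075).round(4))
E
```

```text
[[0.5677, 0.0374, 0.02], [0.6375, -0.1859, 0.02], [0.5459, -0.216, 0.02], [0.4761, 0.006, 0.02]]
[np.float64(0.234), np.float64(0.0964), np.float64(0.2327), np.float64(0.0968)]
bed c [ 0.55680543 -0.08961578  0.02      ] y [-0.29911006  0.95421862] yaw 107.40415929598196
seat [ 0.53945704 -0.0342711 ] knob [ 0.58222978 -0.17072437]
wing [[0.5896, -0.1393, 0.078], [0.568, -0.1863, 0.078]]
jaw in seat frame [(np.float64(0.025), np.float64(-0.0318)), (np.float64(-0.0259), np.float64(-0.0326))]
V deepest -0.0001236799340940259 0.04241705670721249
[334.7 100.8] [332  84   7  35 157] [[0.8393 0.0295 0.075 ]]
[349.8 123.6] [346 105   8  34 177] [[ 0.7794 -0.008   0.075 ]]
[253.3 154.9] [245 146  18  18 252] [[0.704  0.2383 0.075 ]]
[ 66.  196.2] [ 48 175  26  39 145] [[0.607  0.7173 0.075 ]]
[236.2 202.6] [232 199   9   8  63] [[0.5833 0.2821 0.075 ]]
[225.2 238.4] [221 234  10  10  72] [[0.4937 0.3096 0.075 ]]
[329.7 260.5] [323 241  14  40 279] [[0.4348 0.0481 0.075 ]]
[259.9 248.5] [256 244   9  10  67] [[0.4672 0.2225 0.075 ]]
```

```bash
cat >> h.py <<'E'
def delta(target):
    "world shift to target TCP expressed in tool axes"
    o=get_obs(); R=Ro.from_quat(o["ee_rot"]).as_matrix(); return R.T@(np.array(target)-o["position"])
def zang():
    R=Ro.from_quat(get_obs()["ee_rot"]).as_matrix(); return np.degrees(np.arctan2(R[1,2],R[0,2]))
E
python3 - <<'E'
from h import *
R=Ro.from_quat(get_obs()["ee_rot"]).as_matrix();print(R.round(4));print("zang",zang())
print(delta([.494,.31,.239]))
E
```

```text
[[-3.000e-04 -9.176e-01  3.975e-01]
 [-8.000e-04  3.975e-01  9.176e-01]
 [-1.000e+00 -0.000e+00 -8.000e-04]]
zang 66.57739113075996
[-4.56372541e-05 -3.30077242e-01 -1.43970983e-01]
```

Emit:
play_rows --increments "0 -0.03 -0.013 0;0 -0.03 -0.013 0;0 -0.03 -0.013 0;0 -0.03 -0.013 0;0 -0.03 -0.013 0;0 -0.03 -0.013 0;0 -0.03 -0.013 0;0 -0.03 -0.013 0;0 0 0 0.12;0 0 0 0.12;0 0 0 0.12;0 0 0 0.12;0 0 0 0.12;0 0 0 0.12;0 0 0 0.12;0 0 0 0" --hand -1 --squeeze 30

```text
clock: 1.8
position: [0.4333, 0.3724, 0.2353]
ee_rot: [-0.104, 0.701, 0.1, 0.698]
ft_force: [0.0, -0.7, 0.3]
grip_width: 1.0
```

```bash
python3 - <<'E'
from h import *
i,C=cam("wrist");cv2.imwrite("pics/w1.png",i)
print(get_obs()["position"],zang(),delta([.494,.31,.239]),proj(C,[[.494,.31,.075],[.494,.31,0]]),get_obs()["joint_pos"])
E
```

```text
[0.43328195 0.37244067 0.23527514] 16.815073521016156 [-0.00366371 -0.07734966  0.0400375 ] [[358.06821142 251.7263459 ]
 [351.24695063 224.0558259 ]] [-0.93555151  0.21784855  0.16953532  1.61761932 -0.03695665  1.31596568
 -0.46690076]
```

View pics/w1.png

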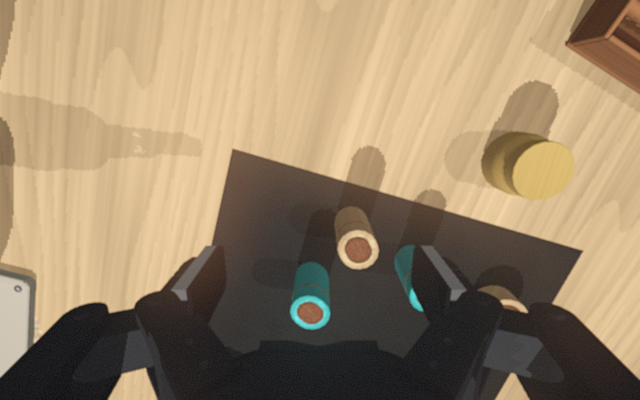

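```bash
python3 - <<'E'
from h import *
i,C=cam("wrist")
h=cv2.cvtColor(i,cv2.COLOR_BGR2HSV)
m=((h[...,0]<15)&(h[...,1]>110)).astype(np.uint8)
n,l,s,ce=cv2.connectedComponentsWithStats(m)
for k in range(1,n):
    if s[k,4]>200: print(ce[k].round(1),s[k],onz(C,ce[k],.075))
m=((h[...,0]<25)&(h[...,2]>130)).astype(np.uint8);m[:200]=0;m[:,:320]=0;m[285:]=0;m[:,395:]=0
cs,_=cv2.findContours(m,0,2);c=max(cs,key=cv2.contourArea);e=cv2.fitEllipse(cv2.convexHull(c));print(e,onz(C,e[0],.075))
p=c[:,0].astype(float);Q=onz(C,p,.075)[:,:2].astype(np.float32);E=cv2.fitEllipse(Q*1000);print(E)
E
```

```text
[611.6  40. ] [ 566    0   74   96 4544] [[0.63481387 0.55957404 0.075     ]]
[357.4 249.7] [345 238  26  25 523] [[0.49287411 0.31224331 0.075     ]]
[309.1 312.5] [297 303  25  20 382] [[0.46682186 0.2251693  0.075     ]]
((357.4825744628906, 249.15208435058594), (39.9484977722168, 41.39128875732422), 105.30797576904297) [[0.4927071  0.31287471 0.075     ]]
((492.81646728515625, 312.4693908691406), (41.141780853271484, 44.93365478515625), 36.70450973510742)
```

Emit:
play_rows --increments "0 0 0 -0.12;0 0 0 -0.12;0 0 0 -0.11;0 0 0 0"

```text
clock: 2.3
position: [0.4331, 0.3724, 0.2351]
ee_rot: [-0.234, 0.67, 0.232, 0.665]
ft_force: [0.3, 0.1, 1.3]
grip_width: 0.998
```

```bash
python3 - <<'E'
from h import *
print(zang(),delta([.493,.311,.1]))
E
```

```text
38.46578458479716 [ 0.13516246 -0.08517676  0.00959985]
```

Emit:
play_rows --increments "0.01 -0.021 0.0025 0;0.01 -0.022 0.0025 0;0.01 -0.022 0.0025 0;0.01 -0.022 0.0025 0;0 0 0 0;0 0 0 0"

```text
clock: 2.9
position: [0.4964, 0.3093, 0.194]
ee_rot: [-0.232, 0.67, 0.23, 0.666]
ft_force: [-0.5, 0.3, 0.4]
grip_width: 1.001
```

```bash
python3 - <<'E'
from h import *
i,C=cam("wrist");cv2.imwrite("pics/w2.png",i)
print(zang(),delta([.493,.311,.046]))
E
```

```text
38.18192388964538 [ 0.14798066  0.00374174 -0.0005898 ]
```

View pics/w2.png

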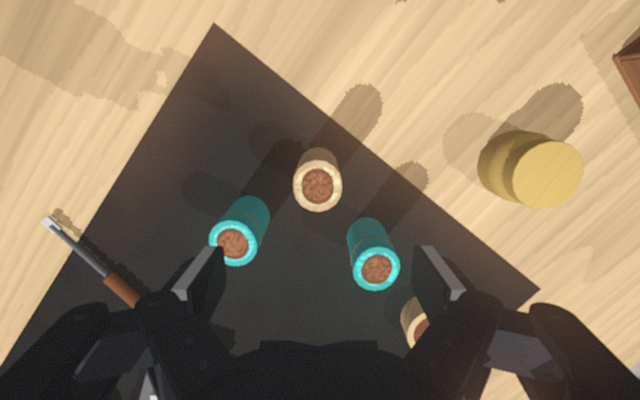

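Emit:
play_rows --increments "0 0.0035 -0.0006 0;0.03 0 0 0;0.03 0 0 0;0.03 0 0 0;0.03 0 0 0;0.015 0 0 0;0 0 0 0" --hand -0.5

```text
clock: 3.65
position: [0.4895, 0.3209, 0.0587]
ee_rot: [-0.233, 0.667, 0.235, 0.668]
ft_force: [-0.0, 1.0, 1.3]
grip_width: 0.754
```

```bash
python3 - <<'E'
from h import *
i,C=cam("wrist");cv2.imwrite("pics/w3.png",i)
print(zang(),delta([.493,.311,.046]))
E
```

```text
38.67113401723988 [ 0.01383946 -0.01007608 -0.00408925]
```

View pics/w3.png

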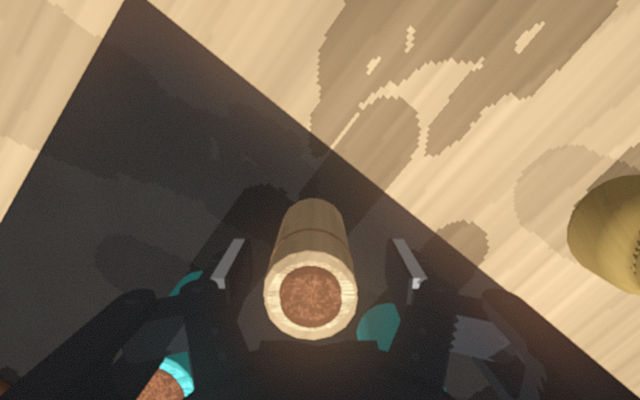

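```bash
python3 - <<'E'
from h import *
i,C=cam("wrist")
h=cv2.cvtColor(i,cv2.COLOR_BGR2HSV)
m=((h[...,0]<15)&(h[...,1]>110)).astype(np.uint8);m[:240]=0;m[:,:250]=0;m[:,370:]=0
n,l,s,ce=cv2.connectedComponentsWithStats(m);k=1+s[1:,4].argmax()
P=onz(C,ce[k],.075)[0];print(ce[k],P,"delta",delta([P[0],P[1],.046]))
print(Ro.from_quat(get_obs()["ee_rot"]).as_matrix()[:,0])
E
```

```text
[309.02666217 295.11407357] [0.49284017 0.31261722 0.075     ] delta [ 0.0149966  -0.00825906 -0.00400594]
[ 0.00240439  0.00566331 -0.99998107]
```

Emit:
play_rows --increments "0 -0.0085 -0.004 0;0.007 0 0 0;0.006 0 0 0;0 0 0 0"

```text
clock: 4.15
position: [0.4951, 0.3132, 0.0512]
ee_rot: [-0.232, 0.664, 0.236, 0.671]
ft_force: [-0.2, 0.5, -0.4]
grip_width: 0.75
```

```bash
python3 - <<'E'
from h import *
print(delta([.493,.3125,.046]),get_obs()["ft_force"])
E
```

```text
[ 0.00515461  0.00073125 -0.00212363] [-0.1858695   0.47652324 -0.38437583]
```

Emit:
play_rows --increments "0.006 0 -0.002 0;0 0 0 0;0 0 0 0;0 0 0 0;0 0 0 0;0 0 0 0;0 0 0 0;0 0 0 0" --hand 1 --squeeze 30

```text
clock: 4.95
position: [0.4932, 0.3122, 0.0446]
ee_rot: [-0.232, 0.664, 0.236, 0.671]
ft_force: [0.2, -0.1, -1.3]
grip_width: 0.482
```

```bash
python3 - <<'E'
from h import *
i,C=cam("wrist");cv2.imwrite("pics/w4.png",i)
o=get_obs();print(o["position"],zang(),o["grip_width"]*85,Ro.from_quat(o["ee_rot"]).as_matrix()[:,0])
E
```

```text
[0.49323847 0.31212911 0.04464087] 38.65086382950122 40.8430000185273 [ 0.00709807  0.00972631 -0.99992751]
```

View pics/w4.png

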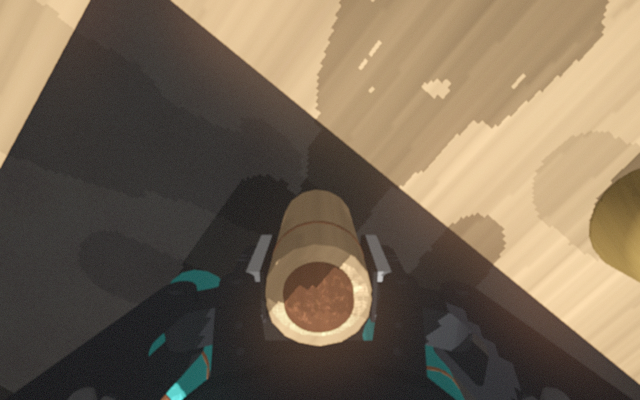

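Emit:
play_rows --increments "-0.02 0 0 0;-0.03 0 0 0;-0.04 0 0 0;-0.04 0 0 0;-0.04 0 0 0;-0.02 0 0 0;0 0 0 0.12;0 0 0 0.12;0 0 0 0.12;0 0 0 0"

```text
clock: 6.0
position: [0.4914, 0.3097, 0.2433]
ee_rot: [-0.103, 0.696, 0.109, 0.702]
ft_force: [-0.6, -0.8, -0.7]
grip_width: 0.475
```

```bash
python3 - <<'E'
from h import *
o=get_obs();print(o["position"],o["ft_force"],zang(),o["grip_width"]*85,Ro.from_quat(o["ee_rot"]).as_matrix()[:,0],delta([.6,-.02,.25]),o["joint_pos"])
E
```

```text
[0.49144071 0.30966371 0.24332633] [-0.64351997 -0.80022204 -0.6894019 ] 17.289187957928217 40.36571220757739 [ 0.00734322  0.01019755 -0.99992104] [-0.00923773 -0.34697184  0.00574667] [-0.83076091  0.22120906  0.22552904  1.59977933 -0.05502499  1.31452331
 -0.29540486]
```

Emit:
play_rows --increments "0 -0.03 0 0;0 -0.04 0 0;0 -0.04 0 0;0 -0.04 0 0;0 -0.04 0 0;0 -0.04 0 0;0 -0.04 0 0;0 -0.04 0 0;0 -0.04 0 0;0 -0.04 0 0;0 -0.04 0 0;0 -0.04 0 0;0 -0.04 0 0;0 -0.03 0 0;0 0 0 0;0 0 0 0"

```text
clock: 7.6
position: [0.6712, -0.2188, 0.2346]
ee_rot: [-0.128, 0.693, 0.135, 0.696]
ft_force: [0.7, 0.2, -0.1]
grip_width: 0.475
```

```bash
python3 - <<'E'
from h import *
o=get_obs();print(o["position"],zang(),Ro.from_quat(o["ee_rot"]).as_matrix()[:,0])
i,C=cam("wrist");cv2.imwrite("pics/w5.png",i)
E
```

```text
[ 0.67115351 -0.21879845  0.23455339] 21.432202612593148 [ 0.00261079  0.01061517 -0.99994025]
```

View pics/w5.png

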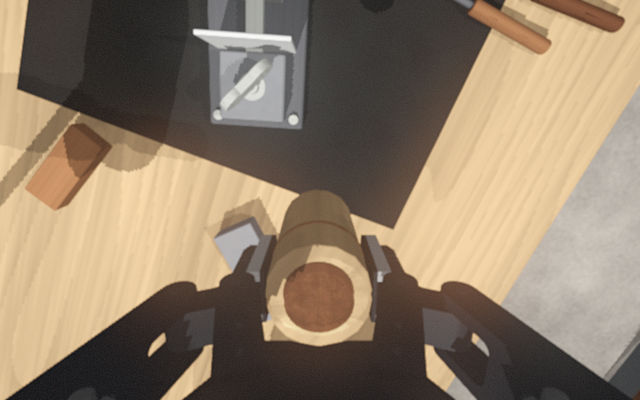

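Emit:
play_rows --increments "0 0.03 -0.012 0;0 0.03 -0.012 0;0 0.03 -0.012 0.06;-0.02 0.03 -0.012 0;-0.02 0 0 0;0 0 0 0;0 0 0 0"

```text
clock: 8.35
position: [0.5784, -0.111, 0.2744]
ee_rot: [-0.113, 0.696, 0.123, 0.698]
ft_force: [-0.3, 0.1, -1.1]
grip_width: 0.477
```

```bash
python3 - <<'E'
from h import *
o=get_obs();print(o["position"],zang(),Ro.from_quat(o["ee_rot"]).as_matrix()[:,0])
i,C=cam("wrist");cv2.imwrite("pics/w6.png",i);np.savez("w6.npz",K=C[0],R=C[1],t=C[2])
E
```

```text
[ 0.57837804 -0.11098691  0.27436166] 19.195471970045944 [ 3.23460802e-04  1.52010577e-02 -9.99884405e-01]
```

View pics/w6.png

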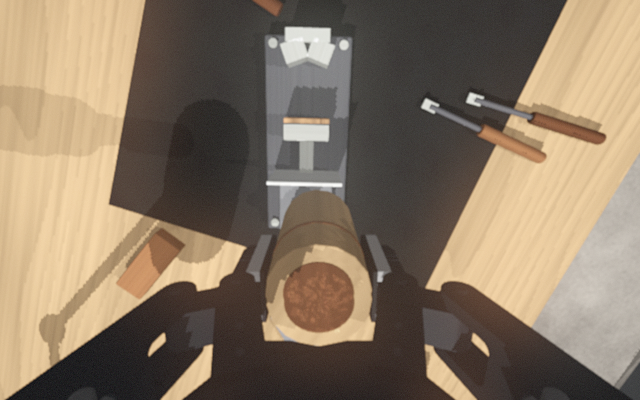

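```bash
python3 - <<'E'
import cv2
t=cv2.imread("pics/w6.png")
cv2.imwrite("pics/c6.png",cv2.resize(t[20:200,250:365],None,fx=5,fy=5,interpolation=cv2.INTER_CUBIC)[:,:])
cv2.imwrite("pics/c6a.png",cv2.resize(t[20:120,255:360],None,fx=6,fy=6,interpolation=cv2.INTER_CUBIC))
cv2.imwrite("pics/c6b.png",cv2.resize(t[105:205,255:360],None,fx=6,fy=6,interpolation=cv2.INTER_CUBIC))
E
```

```text
(no output)
```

View pics/c6a.png

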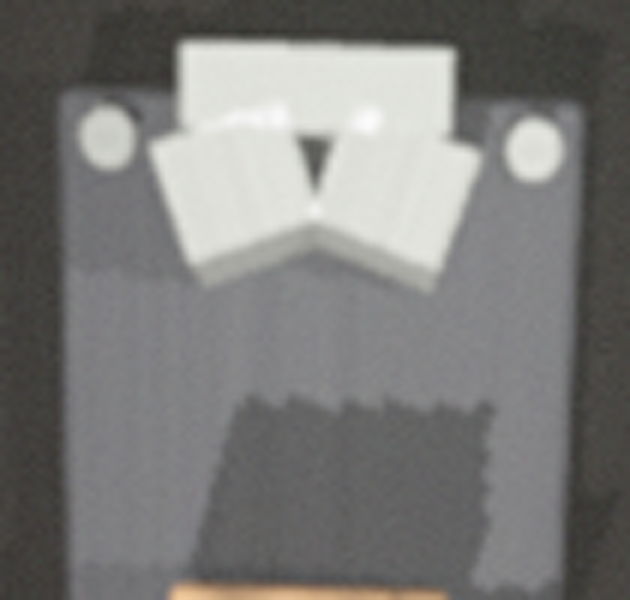

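View pics/c6b.png

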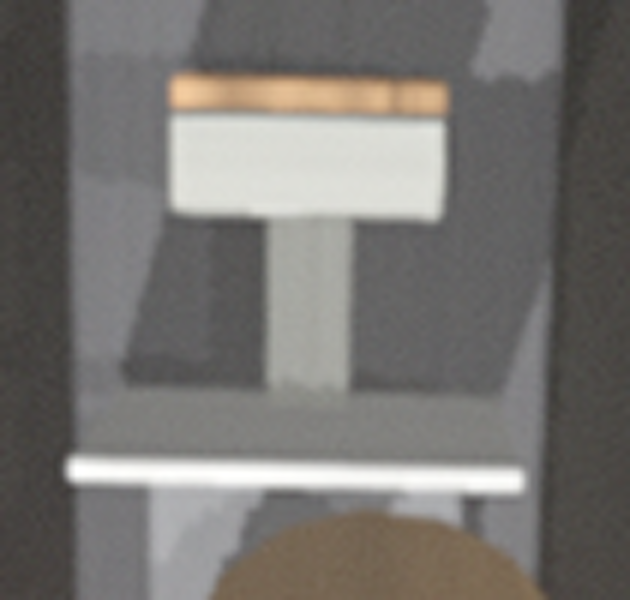

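```bash
python3 - <<'E'
from h import *
d=np.load("w6.npz");C=(d["K"],d["R"],d["t"])
a=lambda p,oy:np.array(p,float)/6+[255,oy]-.42
A=lambda p,oy,z:onz(C,a(p,oy),z)[:,:2]
J=A([[170,76],[448,83]],105,.055);G=A([[67,470],[523,481]],105,.086);V=A([[315,224]],20,.055);Vb=A([[315,246]],20,.02)
B=A([[62,92],[582,105]],20,.02);S=A([[70,150],[550,290]],105,.02)
Ve=A([[205,272],[433,278]],20,.055)
L=A([[64,300],[72,580]],20,.02);Rr=A([[580,140],[565,480]],20,.02)
print("J",J,np.linalg.norm(J[1]-J[0]));print("G",G,np.linalg.norm(G[1]-G[0]));print("V",V,Vb);print("B",B,np.linalg.norm(B[1]-B[0]));print("Ve",Ve)
for n,P in (("J",J),("G",G),("B",B),("L",L[::-1]),("R",Rr[::-1])):
    v=P[1]-P[0];print(n,np.degrees(np.arctan2(v[1],v[0])))
th=np.radians(17.3);x=np.array([np.cos(th),np.sin(th)]);y=np.array([-x[1],x[0]])
for n,P in dict(J=J,G=G,V=V,Vb=Vb,B=B,Ve=Ve,L=L,R=Rr).items(): print(n,"x",(P@x).round(4),"y",(P@y).round(4))
print("old seat",np.array([.5395,-.0343])@x,np.array([.5395,-.0343])@y)
E
```

```text
J [[ 0.52427822 -0.06833969]
 [ 0.57245863 -0.05289399]] 0.0505956727663621
G [[ 0.53013758 -0.13634863]
 [ 0.60641931 -0.11199168]] 0.08007598403700886
V [[ 0.5296688 -0.0018419]] [[ 0.5283762  -0.00131073]]
B [[0.47511523 0.00848782]
 [0.56781233 0.03847395]] 0.09742648819615055
Ve [[ 0.51403964 -0.01550483]
 [ 0.55191246 -0.00334025]]
J 17.774832494245057
G 17.708410495363786
B 17.9256193797091
L 108.36282386311846
R 108.03229220318903
J x [0.4802 0.5308] y [-0.2212 -0.2207]
G x [0.4656 0.5457] y [-0.2878 -0.2873]
V x [0.5052] y [-0.1593]
Vb x [0.5041] y [-0.1584]
B x [0.4561 0.5536] y [-0.1332 -0.1321]
Ve x [0.4862 0.526 ] y [-0.1677 -0.1673]
L x [0.4561 0.4571] y [-0.1696 -0.222 ]
R x [0.5536 0.5543] y [-0.1381 -0.1996]
old seat 0.5048934931508912 -0.1931820399879115
```

```bash
python3 - <<'E'
from h import *
print(zang(),delta([.5376,-.027,.2]))
E
```

```text
19.16808594347844 [ 0.07562902  0.09199133 -0.0113922 ]
```

Emit:
play_rows --increments "0 0.025 -0.003 0.025;0 0.025 -0.003 0;0 0.025 -0.003 0;0 0.02 -0.002 0;0.03 0 0 0;0.03 0 0 0;0 0 0 0;0 0 0 0"

```text
clock: 9.2
position: [0.5361, -0.0228, 0.2073]
ee_rot: [-0.104, 0.701, 0.113, 0.697]
ft_force: [0.4, -1.2, 0.1]
grip_width: 0.476
```

```bash
python3 - <<'E'
from h import *
print(zang(),delta([.5376,-.027,.13]),Ro.from_quat(get_obs()["ee_rot"]).as_matrix()[:,0])
i,C=cam("wrist");cv2.imwrite("pics/w7.png",i)
E
```

```text
17.636521655472038 [ 0.07720603 -0.00544529  0.00041341] [-0.00710712  0.01124793 -0.99991148]
```

View pics/w7.png

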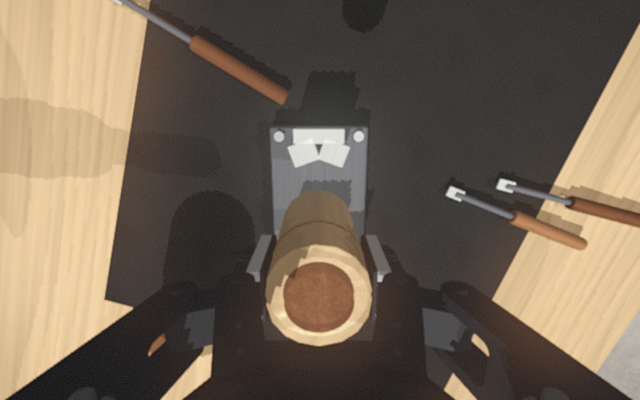

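Emit:
play_rows --increments "0.02 -0.003 0 0;0.02 -0.002 0 0;0.02 0 0 0;0.015 0 0 0;0 0 0 0;0 0 0 0"

```text
clock: 9.85
position: [0.5427, -0.029, 0.1379]
ee_rot: [-0.104, 0.697, 0.111, 0.701]
ft_force: [0.0, -1.5, -0.9]
grip_width: 0.476
```

```bash
python3 - <<'E'
from h import *
print(zang(),delta([.5376,-.027,.0655]),Ro.from_quat(get_obs()["ee_rot"]).as_matrix()[:,0],get_obs()["ft_force"])
i,C=cam("wrist");cv2.imwrite("pics/w8.png",i);np.savez("w8.npz",K=C[0],R=C[1],t=C[2])
E
```

```text
17.48146098331212 [ 0.07240377  0.00272709 -0.00475221] [ 0.00367875  0.01164911 -0.99992538] [ 0.04894689 -1.51174179 -0.89633074]
```

View pics/w8.png

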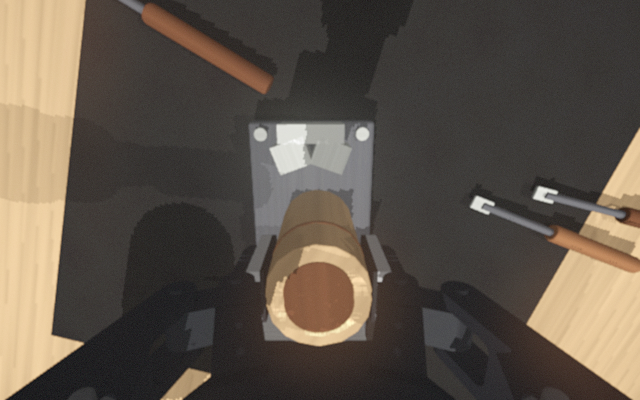

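```bash
python3 - <<'E'
from h import *
d=np.load("w8.npz");C=(d["K"],d["R"],d["t"])
print(onz(C,[[311,158]],.055), proj(C,[[.5297,-.0018,.055],[.5297,-.0018,.02]]))
t=cv2.imread("pics/w8.png")
cv2.imwrite("pics/c8.png",cv2.resize(t[110:200,240:385],None,fx=5,fy=5,interpolation=cv2.INTER_CUBIC))
E
```

```text
[[0.52839813 0.00313825 0.055     ]] [[310.70031905 165.25471666]
 [311.45476638 157.14206901]]
```

View pics/c8.png

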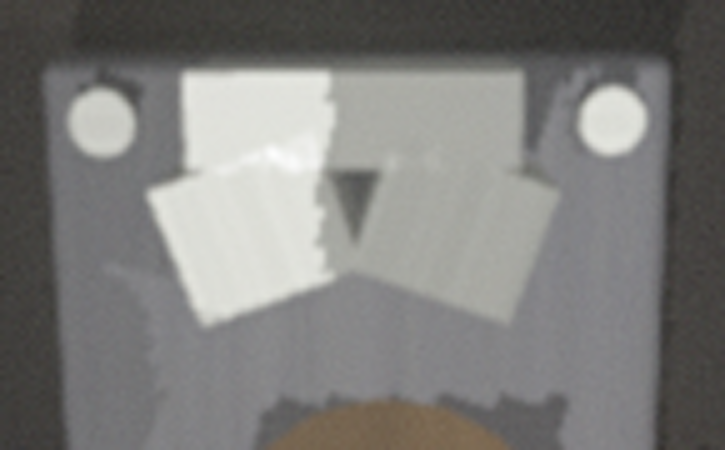

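Emit:
play_rows --increments "0 0.0027 -0.0047 0;0.015 0 0 0;0.015 0 0 0;0 0 0 0;0 0 0 0"

```text
clock: 10.4
position: [0.5387, -0.0271, 0.1089]
ee_rot: [-0.104, 0.695, 0.112, 0.703]
ft_force: [-0.0, -0.4, -0.3]
grip_width: 0.475
```

```bash
python3 - <<'E'
from h import *
print(zang(),delta([.5376,-.027,.0655]),Ro.from_quat(get_obs()["ee_rot"]).as_matrix()[:,0],get_obs()["ft_force"])
E
```

```text
17.502313297749033 [ 4.34091425e-02 -2.82633501e-06 -1.51807741e-03] [ 0.00881026  0.01283526 -0.99987881] [-0.0339757  -0.40093814 -0.30546551]
```

Emit:
play_rows --increments "0.014 0 -0.0015 0;0.013 0 0 0;0.008 0 0 0;0 0 0 0;0 0 0 0"

```text
clock: 10.9
position: [0.5375, -0.0271, 0.0709]
ee_rot: [-0.104, 0.695, 0.112, 0.703]
ft_force: [0.0, -0.2, -0.5]
grip_width: 0.473
```

```bash
python3 - <<'E'
from h import *
print(zang(),delta([.5376,-.027,.0655]),Ro.from_quat(get_obs()["ee_rot"]).as_matrix()[:,0],get_obs()["ft_force"])
E
```

```text
17.508754611475304 [ 5.42617969e-03 -1.95246642e-05  9.31385309e-05] [ 0.00885421  0.01276655 -0.9998793 ] [ 0.03271567 -0.18104125 -0.52367155]
```

Emit:
play_rows --increments "0.003 0 0 0;0.002 0 0 0;0 0 0 0;0 0 0 0"

```text
clock: 11.3
position: [0.5382, -0.027, 0.0663]
ee_rot: [-0.104, 0.695, 0.112, 0.703]
ft_force: [0.3, 0.7, -1.1]
grip_width: 0.477
```

Emit:
play_rows --increments "0.001 0 0 0;0.001 0 0 0;0 0 0 0"

```text
clock: 11.6
position: [0.5385, -0.027, 0.0647]
ee_rot: [-0.104, 0.694, 0.112, 0.703]
ft_force: [-0.8, 0.3, -0.6]
grip_width: 0.475
```

Emit:
play_rows --increments "0.001 0 0 0;0 0 0 0;0 0 0 0"

```text
clock: 11.9
position: [0.5389, -0.0268, 0.0648]
ee_rot: [-0.103, 0.694, 0.112, 0.704]
ft_force: [0.3, -0.2, -1.9]
grip_width: 0.475
```

```bash
python3 - <<'E'
from h import *
i,C=cam("wrist");cv2.imwrite("pics/w9.png",i)
i,C=cam("scene");cv2.imwrite("pics/s9.png",cv2.resize(i[140:240,220:380],None,fx=5,fy=5,interpolation=cv2.INTER_CUBIC))
E
```

```text
(no output)
```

View pics/w9.png

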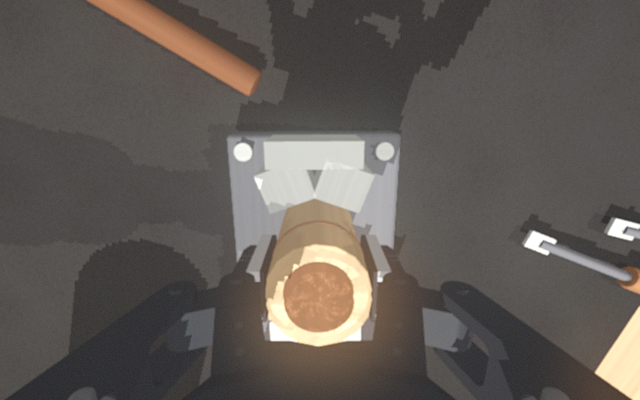

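View pics/s9.png

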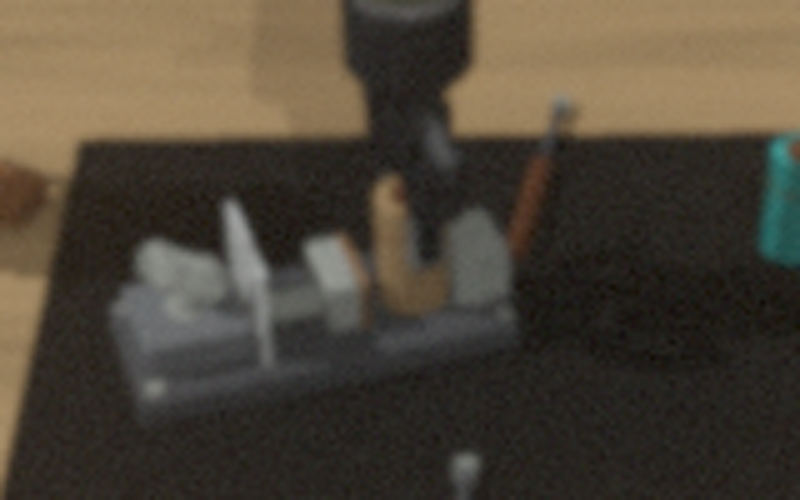

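Emit:
play_rows --increments "0 0 0 0;0 0 0 0;0 0 0 0;0 0 0 0;0 0 0 0;0 0 0 0" --hand -0.5

```text
clock: 12.6
position: [0.5389, -0.0268, 0.0646]
ee_rot: [-0.103, 0.694, 0.112, 0.704]
ft_force: [0.1, -0.1, 0.6]
grip_width: 0.75
```

Emit:
play_rows --increments "-0.01 0 0 0;-0.02 0 0 0;-0.03 0 0 0;-0.03 0 0 0;-0.03 0 0 0;-0.03 0 0 0;-0.02 0 0 0;0 0 0 0"

```text
clock: 13.4
position: [0.5361, -0.0303, 0.2462]
ee_rot: [-0.103, 0.694, 0.111, 0.704]
ft_force: [0.7, 0.2, -0.1]
grip_width: 0.751
```

```bash
python3 - <<'E'
from h import *
i,C=cam("wrist");cv2.imwrite("pics/w10.png",i)
i,C=cam("scene");cv2.imwrite("pics/s10.png",cv2.resize(i[140:240,220:380],None,fx=5,fy=5,interpolation=cv2.INTER_CUBIC))
o=get_obs();print(o["position"],zang(),Ro.from_quat(o["ee_rot"]).as_matrix()[:,0],o["joint_pos"])
E
```

```text
[ 0.53503361 -0.03015976  0.24321924] 17.409685100935732 [ 0.00934085  0.01278968 -0.99987458] [-0.4367138   0.1228971   0.45515402  1.72155386 -0.06935934  1.30100259
  0.33733526]
```

View pics/w10.png

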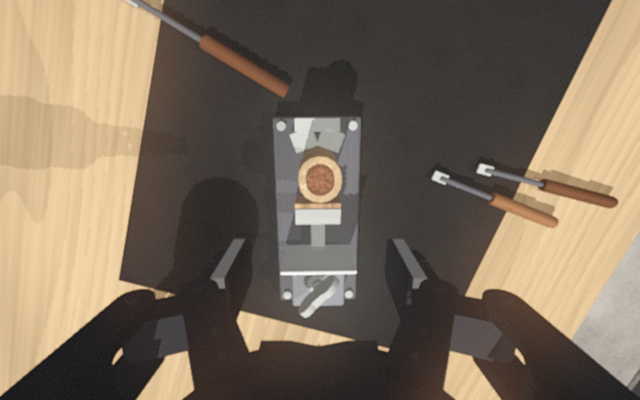

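View pics/s10.png

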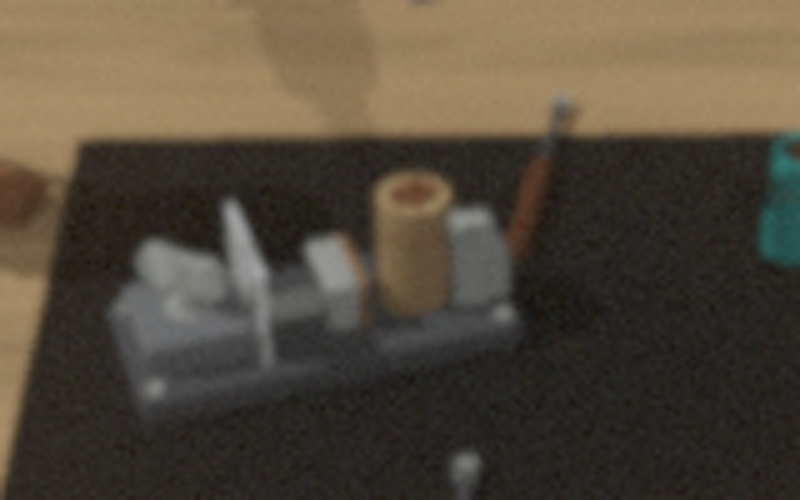

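```bash
python3 - <<'E'
from h import *
i,C=cam("wrist");np.savez("w11.npz",K=C[0],R=C[1],t=C[2]);cv2.imwrite("pics/w11.png",i)
h=cv2.cvtColor(i,cv2.COLOR_BGR2HSV)
m=((h[...,0]<15)&(h[...,1]>110)).astype(np.uint8);m[:150]=0;m[215:]=0;m[:,:290]=0;m[:,350:]=0
n,l,s,ce=cv2.connectedComponentsWithStats(m);k=1+s[1:,4].argmax()
P=onz(C,ce[k],.095)[0];print(ce[k],s[k],P)
th=np.radians(17.6);x=np.array([np.cos(th),np.sin(th)]);y=np.array([-x[1],x[0]])
d=P[:2]-[.5367,-.0241];print("blank rel seat",d@x,d@y)
cv2.imwrite("pics/c11.png",cv2.resize(i[255:330,265:375],None,fx=7,fy=7,interpolation=cv2.INTER_CUBIC))
E
```

```text
[321.03641882 180.58877086] [308 166  27  30 659] [ 0.53872091 -0.02575693  0.095     ]
blank rel seat 0.001425309375157774 -0.002190430185083905
```

View pics/c11.png

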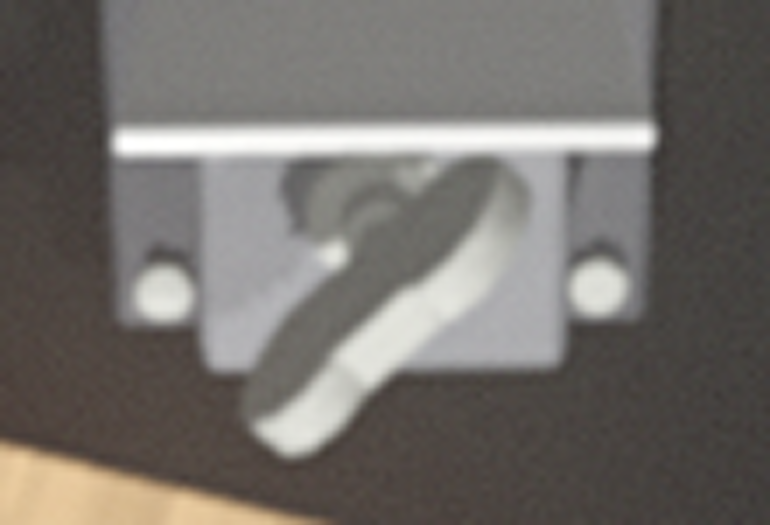

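```bash
python3 - <<'E'
from h import *
d=np.load("w11.npz");C=(d["K"],d["R"],d["t"])
k=[.5799,-.1604]
for z in (.045,.07,.075,.08,.084): print(z,((proj(C,[[*k,z]])-[265,255])+.43)*7)
a=lambda p:np.array(p,float)/7+[265,255]-.43
for p,z in (([[300,425],[500,215]],.08),([[290,405],[485,190]],.08),([[345,350],[415,290]],.076),([[388,330],[388,330]],.08)):
    P=onz(C,a(p),z)[:,:2];v=P[1]-P[0];print(P.round(4).tolist(),P.mean(0),np.degrees(np.arctan2(v[1],v[0])),np.linalg.norm(v))
G=onz(C,a([[112,138],[658,138]]),.086)[:,:2];print("G",G)
th=np.radians(17.6);y=np.array([-np.sin(th),np.cos(th)]);print(G@y,np.array(k)@y)
E
```

```text
0.045 [[381.73941366 216.53896699]]
0.07 [[383.93432764 303.23631136]]
0.075 [[384.40973526 322.01453164]]
0.08 [[384.89847633 341.31941276]]
0.084 [[385.29945051 357.15757149]]
[[0.5717, -0.1788], [0.59, -0.1341]] [ 0.5808641  -0.15640427] 67.67583039792254 0.048324832905630506
[[0.5691, -0.1757], [0.5865, -0.1306]] [ 0.57781547 -0.15316907] 68.91975576673289 0.04831788326873941
[[0.5753, -0.1664], [0.5825, -0.1529]] [ 0.57889232 -0.15962862] 61.763935135290694 0.015364308465700803
[[0.5798, -0.1583], [0.5798, -0.1583]] [ 0.57975255 -0.15832822] 0.0 0.0
G [[ 0.52957967 -0.13512234]
 [ 0.60684243 -0.11147017]]
[-0.2889263  -0.28974321] -0.32823608276017147
```

Emit:
play_rows --increments "0 0 0 0.12;0 0 0 0.12;0 0 0 0.12;0 0 0 0.12;0 0 0 0.12;0 0 0 0.08;0 0 0 0" --hand 0.4

```text
clock: 14.25
position: [0.5297, -0.0301, 0.2329]
ee_rot: [0.144, 0.696, -0.139, 0.689]
ft_force: [-0.5, 0.4, 0.1]
grip_width: 0.299
```

```bash
python3 - <<'E'
from h import *
o=get_obs();print(zang(),delta([.58,-.16,.2]),o["joint_pos"])
E
```

```text
-23.10084284671677 [ 0.03118774 -0.09996743  0.09761924] [-0.47977419  0.13251176  0.50217745  1.73717516 -0.07589938  1.29743735
 -0.36340776]
```

Emit:
play_rows --increments "0 -0.02 0.02 0;0 -0.02 0.02 0;0 -0.02 0.02 0;0 -0.02 0.02 0;0 -0.018 0.016 0;0 0 0 0;0 0 0 0"

```text
clock: 14.95
position: [0.5792, -0.16, 0.2239]
ee_rot: [0.136, 0.702, -0.132, 0.687]
ft_force: [0.4, 0.5, -0.1]
grip_width: 0.302
```

```bash
python3 - <<'E'
from h import *
o=get_obs();print(zang(),delta([.58,-.16,.15]),o["joint_pos"],Ro.from_quat(o["ee_rot"]).as_matrix()[:,0])
i,C=cam("wrist");cv2.imwrite("pics/w12.png",i);np.savez("w12.npz",K=C[0],R=C[1],t=C[2]);print(proj(C,[[.58,-.16,.075]]))
E
```

```text
-21.814595474772187 [0.07387318 0.00017545 0.00242709] [-0.26574758  0.3316777   0.58278101  1.55871023 -0.18931662  1.32932449
 -0.03937079] [-0.01988166  0.00974735 -0.99975482]
[[322.89269251 182.23731674]]
```

View pics/w12.png

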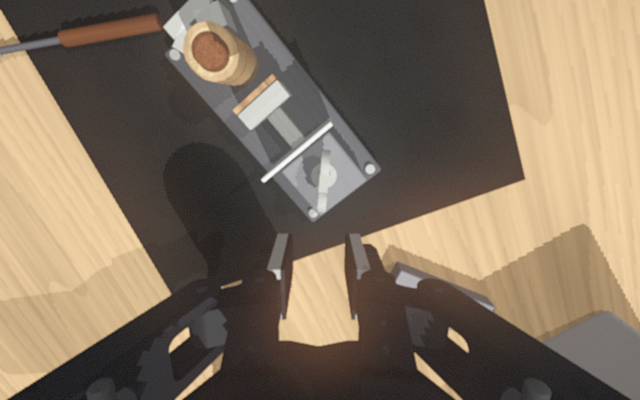

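```bash
python3 - <<'E'
import cv2
i=cv2.imread("pics/w12.png");cv2.imwrite("pics/c12.png",cv2.resize(i[135:225,275:375],None,fx=6,fy=6,interpolation=cv2.INTER_CUBIC))
E
```

```text
(no output)
```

View pics/c12.png

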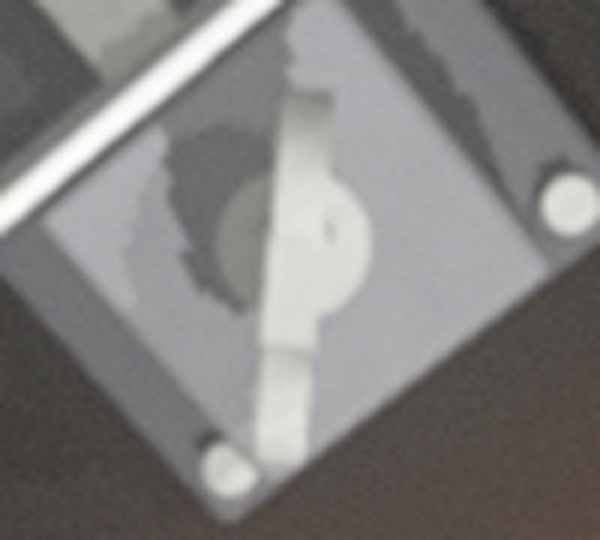

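```bash
python3 - <<'E'
from h import *
d=np.load("w12.npz");C=(d["K"],d["R"],d["t"])
a=lambda p:np.array(p,float)/6+[275,135]-.42
P=onz(C,a([[307,115],[282,445]]),.076)[:,:2];v=P[1]-P[0];print(P,P.mean(0),np.degrees(np.arctan2(v[1],v[0]))+180,np.linalg.norm(v))
print("needed zang",np.degrees(np.arctan2(v[1],v[0]))+90,"now",zang());print(delta([*P.mean(0),.15]))
print((proj(C,[[.58,-.16,.075]])-[275,135]+.42)*6)
E
```

```text
[[ 0.5921825  -0.13619304]
 [ 0.56945654 -0.18330396]] [ 0.58081952 -0.1597485 ] 64.24768744837021 0.052305904855463346
needed zang -25.752312551629785 now -21.82344228002598
[0.07389168 0.00081499 0.00324702]
[[289.87615504 285.94390043]]
```

Emit:
play_rows --increments "0 0.001 0.003 0.065;0.02 0 0 0;0.02 0 0 0;0.02 0 0 0;0.02 0 0 0;0 0 0 0;0 0 0 0"

```text
clock: 15.7
position: [0.5802, -0.1502, 0.1416]
ee_rot: [0.155, 0.699, -0.148, 0.683]
ft_force: [-0.7, 0.7, 0.5]
grip_width: 0.304
```

```bash
python3 - <<'E'
from h import *
o=get_obs();print(zang(),delta([.5806,-.1599,.066]),Ro.from_quat(o["ee_rot"]).as_matrix()[:,0],o["position"],o["grip_width"])
i,C=cam("wrist");cv2.imwrite("pics/w13.png",i);print(proj(C,[[.5806,-.1599,.075]]))
E
```

```text
-24.769733011790304 [ 0.07539253 -0.00890861  0.0062502 ] [-0.0198604   0.01397863 -0.99970504] [ 0.58015704 -0.15024743  0.14155854] 0.3040701025126999
[[327.38312898 225.04117655]]
```

View pics/w13.png

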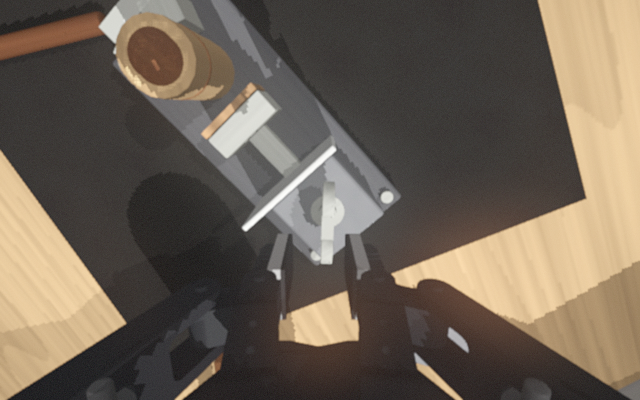

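Emit:
play_rows --increments "0 -0.009 0.006 0.015;0.012 0 0 0;0.012 0 0 0;0 0 0 0;0 0 0 0"

```text
clock: 16.25
position: [0.5826, -0.1617, 0.1178]
ee_rot: [0.161, 0.696, -0.154, 0.683]
ft_force: [0.4, -0.3, 0.0]
grip_width: 0.301
```

```bash
python3 - <<'E'
from h import *
o=get_obs();print(zang(),delta([.5806,-.1599,.066]),Ro.from_quat(o["ee_rot"]).as_matrix()[:,0],o["position"],o["grip_width"])
i,C=cam("wrist");cv2.imwrite("pics/w14.png",i);print(proj(C,[[.5806,-.1599,.075]]))
E
```

```text
-25.68007331927992 [ 0.05180503  0.00044222 -0.00154032] [-0.01635657  0.01384842 -0.99977032] [ 0.58264356 -0.16168328  0.11775879] 0.30090747783607
[[315.68145905 225.41328675]]
```

View pics/w14.png

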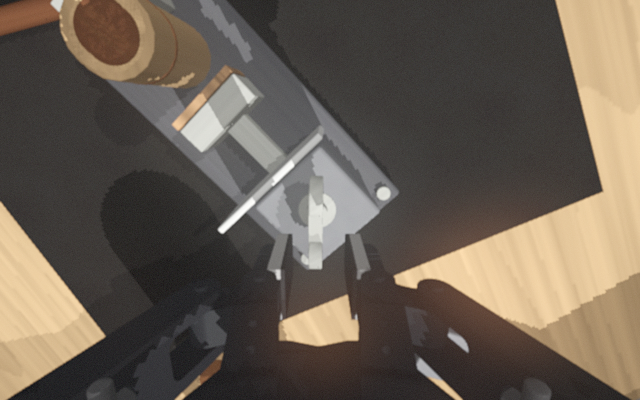

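Emit:
play_rows --increments "0.012 0 -0.0015 0;0.012 0 0 0;0 0 0 0;0 0 0 0"

```text
clock: 16.7
position: [0.5805, -0.1602, 0.0915]
ee_rot: [0.16, 0.696, -0.153, 0.683]
ft_force: [0.8, -0.3, 0.3]
grip_width: 0.3
```

```bash
python3 - <<'E'
from h import *
o=get_obs();print(zang(),delta([.5806,-.1599,.066]),o["position"],o["grip_width"],o["ft_force"],o["torque"])
i,C=cam("wrist");cv2.imwrite("pics/w15.png",i)
E
```

```text
-25.64837170622529 [0.02545773 0.00017996 0.00044696] [ 0.58054755 -0.16022545  0.09146016] 0.30028874288651797 [ 0.79257274 -0.34360309  0.34559167] [-0.0357801  -0.00193626 -0.03294547]
```

View pics/w15.png

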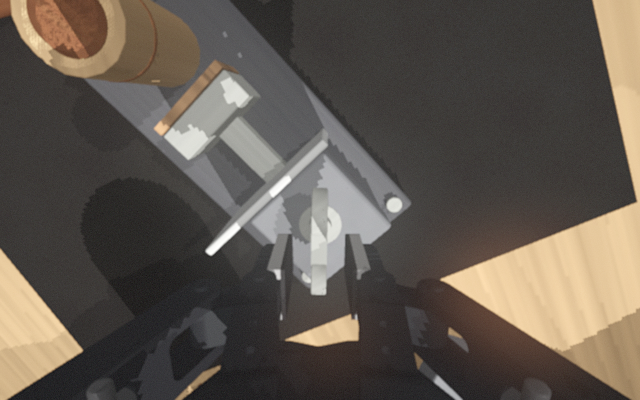

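Wing (319,190–295) is centred between the pads. Down the rest.

Emit:
play_rows --increments "0.012 0 0 0;0.01 0 0 0;0.002 0 0 0;0 0 0 0;0 0 0 0"

```text
clock: 17.25
position: [0.5801, -0.1598, 0.0653]
ee_rot: [0.16, 0.696, -0.153, 0.682]
ft_force: [-0.2, -0.5, -0.0]
grip_width: 0.3
```

```bash
python3 - <<'E'
from h import *
o=get_obs();print(zang(),delta([.5806,-.1599,.065]),o["position"],o["grip_width"],o["ft_force"],o["torque"])
E
```

```text
-25.64298124535188 [0.00029084 0.00013652 0.00048419] [ 0.58010943 -0.15981764  0.06530038] 0.30010377804202465 [-0.18076245 -0.54208049 -0.03903357] [ 0.02013917  0.00992897 -0.00656734]
```

Emit:
play_rows --increments "0 0 0 0;0 0 0 0;0 0 0 0;0 0 0 0;0 0 0 0;0 0 0 0" --hand 1 --squeeze 60

```text
clock: 17.85
position: [0.5806, -0.16, 0.0657]
ee_rot: [0.161, 0.696, -0.154, 0.683]
ft_force: [-0.5, 0.3, -1.9]
grip_width: 0.083
```

```bash
python3 - <<'E'
from h import *
o=get_obs();print(zang(),o["position"],o["grip_width"]*85,o["ft_force"],o["torque"],o["joint_pos"][-1])
E
```

```text
-25.671597088624665 [ 0.58060453 -0.16003886  0.06571102] 7.042221050324884 [-0.4616158   0.25199464 -1.94602923] [-0.22891136 -0.42927448 -0.09326253] -0.028824688590409275
```

Emit:
play_rows --increments "0 0 0 0.05;0 0 0 0.05;0 0 0 0.05;0 0 0 0.05;0 0 0 0.05;0 0 0 0.05"

```text
clock: 18.45
position: [0.581, -0.1602, 0.0657]
ee_rot: [0.263, 0.664, -0.259, 0.651]
ft_force: [0.2, -0.6, -4.0]
grip_width: 0.078
```

```bash
cat > st.py <<'E'
from h import *
o=get_obs();print(round(np.radians(-zang()-25.67),3),o["position"].round(4) if hasattr(o["position"],"round") else o["position"],round(o["grip_width"]*85,2),np.round(o["ft_force"],2),np.round(o["torque"],3),o["joint_pos"][-1],delta([.5806,-.16,.0657]).round(4))
E
python3 st.py
```

```text
0.308 [ 0.581  -0.1602  0.0657] 6.6 [ 0.24 -0.61 -4.02] [-0.3   -0.534  0.187] -0.308173365701842 [ 0.     -0.0001 -0.0004]
```

Emit:
play_rows --increments "0 0 0 0.05;0 0 0 0.05;0 0 0 0.05;0 0 0 0.05;0 0 0 0.05;0 0 0 0.05"

```text
clock: 19.05
position: [0.5813, -0.1606, 0.0657]
ee_rot: [0.361, 0.615, -0.359, 0.603]
ft_force: [0.0, -0.8, -3.9]
grip_width: 0.083
```

```bash
python3 st.py
```

```text
0.619 [ 0.5813 -0.1606  0.0657] 7.09 [ 0.04 -0.83 -3.88] [-0.22  -0.515  0.11 ] -0.5875632589303531 [ 0.     -0.0003 -0.0008]
```

Emit:
play_rows --increments "0 0 0 0.05;0 0 0 0.05;0 0 0 0.05;0 0 0 0.05;0 0 0 0.05"

```text
clock: 19.55
position: [0.5815, -0.1608, 0.0657]
ee_rot: [0.435, 0.563, -0.435, 0.551]
ft_force: [-0.3, -1.1, -2.7]
grip_width: 0.077
```

```bash
python3 st.py; python3 - <<'E'
from h import *
i,C=cam("wrist");cv2.imwrite("pics/w16.png",i)
i,C=cam("top");cv2.imwrite("pics/t16.png",cv2.resize(i[165:265,320:440],None,fx=6,fy=6,interpolation=cv2.INTER_CUBIC))
print(get_obs()["torque"])
E
```

```text
0.878 [ 0.5815 -0.1608  0.0657] 6.55 [-0.32 -1.1  -2.7 ] [-0.251 -0.605  0.218] -0.8187759346890554 [ 0.     -0.0006 -0.001 ]
[-0.25760088 -0.56691302 -0.11886254]
```

View pics/w16.png

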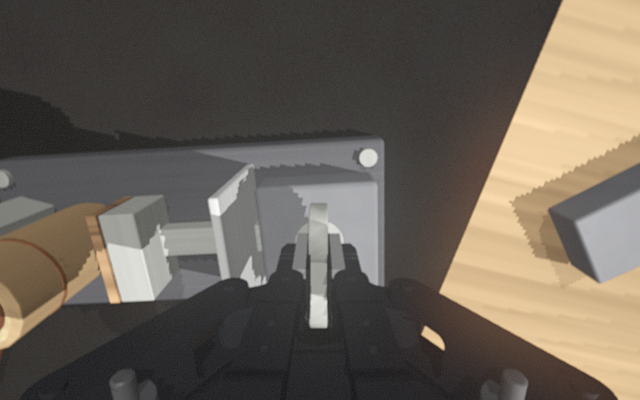

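View pics/t16.png

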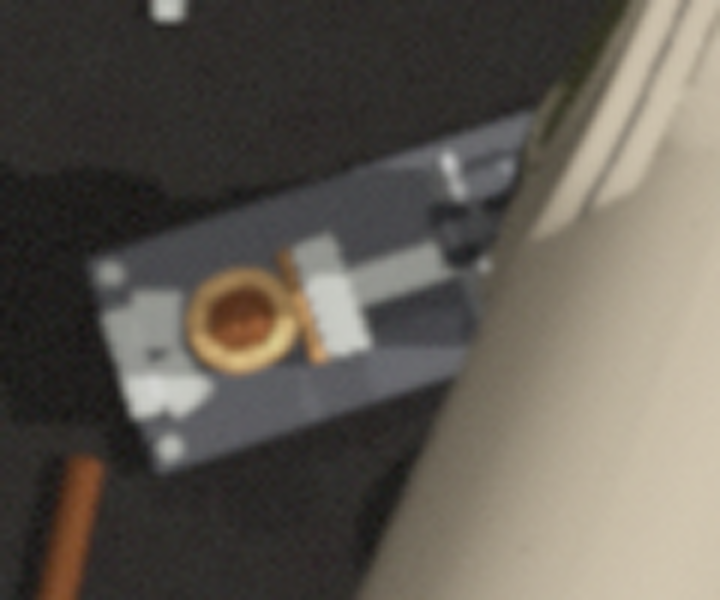

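Emit:
play_rows --increments "0 0 0 0.04;0 0 0 0.04;0 0 0 0.04;0 0 0 0.04"

```text
clock: 20.05
position: [0.5815, -0.1611, 0.0657]
ee_rot: [0.477, 0.527, -0.478, 0.516]
ft_force: [-0.3, -0.4, -3.2]
grip_width: 0.082
```

```bash
python3 st.py
```

```text
1.034 [ 0.5815 -0.1611  0.0657] 6.99 [-0.25 -0.4  -3.22] [-0.301 -0.559  0.177] -0.9574675329700326 [ 0.0001 -0.0008 -0.0012]
```

Emit:
play_rows --increments "0 0 0 0.03;0 0 0 0.03"

```text
clock: 20.25
position: [0.5815, -0.1612, 0.0657]
ee_rot: [0.492, 0.513, -0.494, 0.501]
ft_force: [-0.2, 0.0, -2.9]
grip_width: 0.08
```

```bash
python3 st.py
```

```text
1.095 [ 0.5815 -0.1612  0.0657] 6.77 [-0.23  0.05 -2.89] [-0.377 -0.57   0.155] -1.0110981809995252 [ 0.0001 -0.0009 -0.0012]
```

Emit:
play_rows --increments "0 0 0 0.03;0 0 0 0.03"

```text
clock: 20.45
position: [0.5815, -0.1612, 0.0657]
ee_rot: [-0.508, -0.497, 0.51, -0.486]
ft_force: [-0.2, -1.7, -2.3]
grip_width: 0.077
```

```bash
python3 st.py
```

```text
1.158 [ 0.5815 -0.1612  0.0657] 6.57 [-0.25 -1.68 -2.3 ] [-0.32  -0.586  0.131] -1.0670009921585615 [ 0.     -0.001  -0.0012]
```

Emit:
play_rows --increments "0 0 0 0.025;0 0 0 0.025"

```text
clock: 20.65
position: [0.5814, -0.1613, 0.0657]
ee_rot: [-0.521, -0.483, 0.523, -0.472]
ft_force: [-2.9, -0.6, 1.0]
grip_width: 0.078
```

```bash
python3 st.py
```

```text
1.212 [ 0.5814 -0.1613  0.0657] 6.6 [-2.92 -0.57  1.02] [-0.24  -0.036  0.195] -1.1147296382318916 [ 0.0001 -0.0009 -0.0013]
```

```bash
python3 - <<'E'
from h import *
i,C=cam("wrist");cv2.imwrite("pics/w17.png",i)
i,C=cam("top");cv2.imwrite("pics/t17.png",cv2.resize(i[165:265,320:440],None,fx=6,fy=6,interpolation=cv2.INTER_CUBIC))
E
python3 st.py
```

```text
1.211 [ 0.5814 -0.1613  0.0658] 7.16 [-1.62 -0.22 -0.83] [-0.348 -0.268  0.019] -1.114116920522481 [ 0.0001 -0.0009 -0.0012]
```

View pics/w17.png

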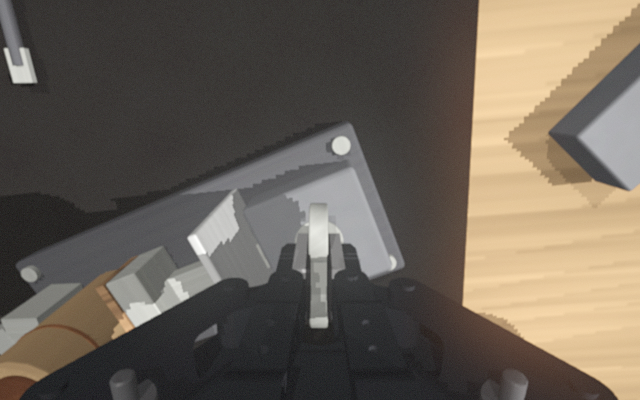

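View pics/t17.png

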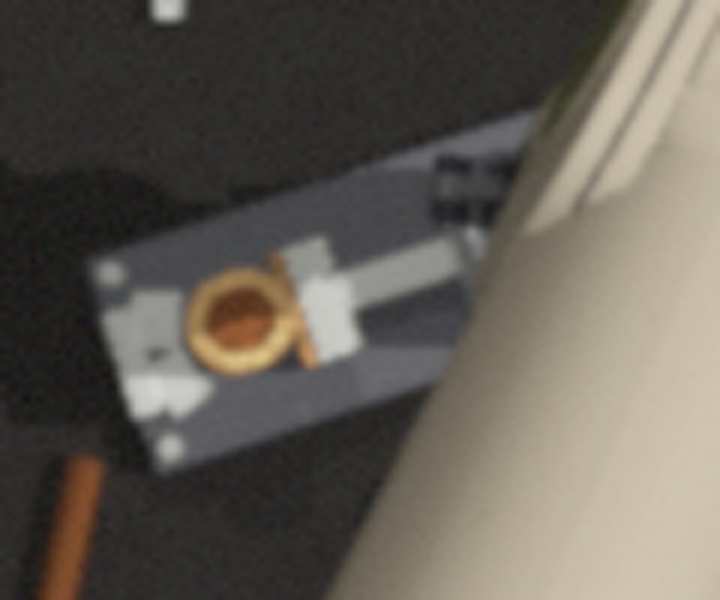

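Emit:
play_rows --increments "0 0 0 0.02;0 0 0 0.02"

```text
clock: 20.95
position: [0.5814, -0.1614, 0.0658]
ee_rot: [-0.53, -0.472, 0.533, -0.461]
ft_force: [0.3, -0.3, -2.4]
grip_width: 0.081
```

```bash
python3 st.py
```

```text
1.253 [ 0.5814 -0.1614  0.0658] 6.9 [ 0.28 -0.3  -2.41] [-0.413 -0.396  0.161] -1.1511358070673998 [ 0.0001 -0.001  -0.0012]
```

Emit:
play_rows --increments "0 0 0 0.02;0 0 0 0.02"

```text
clock: 21.15
position: [0.5814, -0.1614, 0.0658]
ee_rot: [-0.54, -0.46, 0.543, -0.449]
ft_force: [-0.8, -1.9, -1.6]
grip_width: 0.078
```

```bash
python3 st.py
```

```text
1.297 [ 0.5814 -0.1614  0.0658] 6.66 [-0.79 -1.92 -1.63] [-0.41  -0.43   0.115] -1.1894058210922385 [ 0.0001 -0.0011 -0.0013]
```

Emit:
play_rows --increments "0 0 0 0.02;0 0 0 0.02"

```text
clock: 21.35
position: [0.5814, -0.1615, 0.0657]
ee_rot: [-0.55, -0.448, 0.553, -0.437]
ft_force: [-0.7, -1.3, -3.0]
grip_width: 0.077
```

```bash
python3 st.py
```

```text
1.341 [ 0.5814 -0.1615  0.0657] 6.53 [-0.74 -1.28 -2.96] [-0.461 -0.426  0.188] -1.2278071128397405 [ 0.0001 -0.0011 -0.0013]
```

Emit:
play_rows --increments "0 0 0 0.02;0 0 0 0.02"

```text
clock: 21.55
position: [0.5814, -0.1615, 0.0658]
ee_rot: [-0.559, -0.436, 0.563, -0.425]
ft_force: [-1.1, -1.7, -2.8]
grip_width: 0.079
```

```bash
python3 st.py
```

```text
1.384 [ 0.5814 -0.1615  0.0658] 6.72 [-1.11 -1.7  -2.76] [-0.478 -0.406  0.153] -1.266169893320573 [ 0.0001 -0.0012 -0.0012]
```

Emit:
play_rows --increments "0 0 0 0.02;0 0 0 0.02"

```text
clock: 21.75
position: [0.5814, -0.1616, 0.0657]
ee_rot: [-0.568, -0.424, 0.572, -0.413]
ft_force: [0.0, -1.8, -2.5]
grip_width: 0.083
```

```bash
python3 st.py;python3 - <<'E'
from h import *
i,C=cam("top");cv2.imwrite("pics/t18.png",cv2.resize(i[165:265,320:440],None,fx=6,fy=6,interpolation=cv2.INTER_CUBIC))
E
```

```text
1.428 [ 0.5814 -0.1616  0.0657] 7.08 [ 0.   -1.79 -2.47] [-0.496 -0.417  0.183] -1.3044024595743644 [ 0.0001 -0.0012 -0.0013]
```

View pics/t18.png

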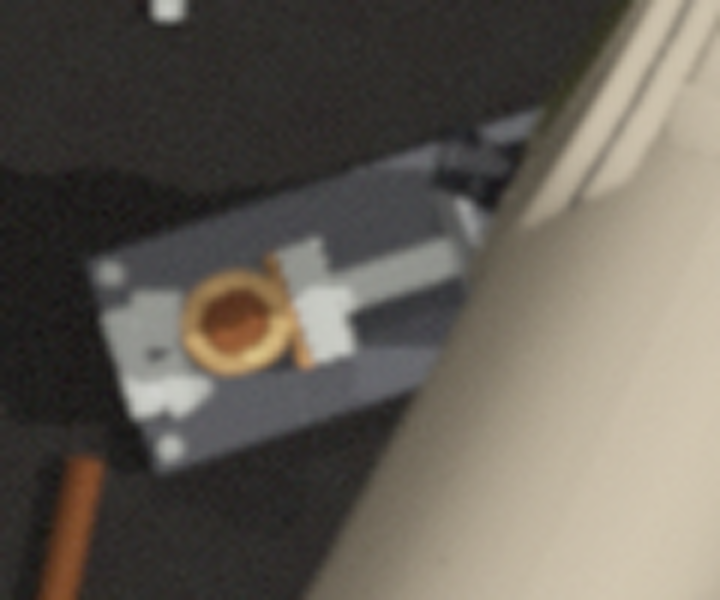

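Emit:
play_rows --increments "0 0 0 0.02;0 0 0 0.02"

```text
clock: 22.0
position: [0.5814, -0.1616, 0.0658]
ee_rot: [-0.577, -0.411, 0.581, -0.4]
ft_force: [-0.3, -1.8, -1.8]
grip_width: 0.08
```

```bash
python3 st.py
```

```text
1.472 [ 0.5814 -0.1616  0.0658] 6.78 [-0.34 -1.81 -1.79] [-0.501 -0.353  0.327] -1.3428041205953674 [ 0.0001 -0.0013 -0.0013]
```

Emit:
play_rows --increments "0 0 0 0.01"

```text
clock: 22.1
position: [0.5814, -0.1617, 0.0658]
ee_rot: [-0.579, -0.408, 0.583, -0.397]
ft_force: [-0.4, -1.0, -2.2]
grip_width: 0.078
```

```bash
python3 st.py
```

```text
1.483 [ 0.5814 -0.1617  0.0658] 6.63 [-0.38 -0.97 -2.23] [-0.485 -0.437  0.316] -1.3528196655623193 [ 0.0001 -0.0013 -0.0013]
```

Emit:
play_rows --increments "0 0 0 0;0 0 0 0;0 0 0 0;0 0 0 0;0 0 0 0" --hand 0.45

```text
clock: 22.6
position: [0.5819, -0.1605, 0.0663]
ee_rot: [-0.58, -0.408, 0.583, -0.397]
ft_force: [0.4, -0.0, -0.0]
grip_width: 0.274
```

```bash
python3 st.py;python3 - <<'E'
from h import *
i,C=cam("wrist");cv2.imwrite("pics/w19.png",i)
E
```

```text
1.483 [ 0.5819 -0.1605  0.0663] 23.29 [ 0.39 -0.03 -0.03] [-0.007  0.037  0.   ] -1.353736734135684 [ 0.0006 -0.0013  0.    ]
```

View pics/w19.png

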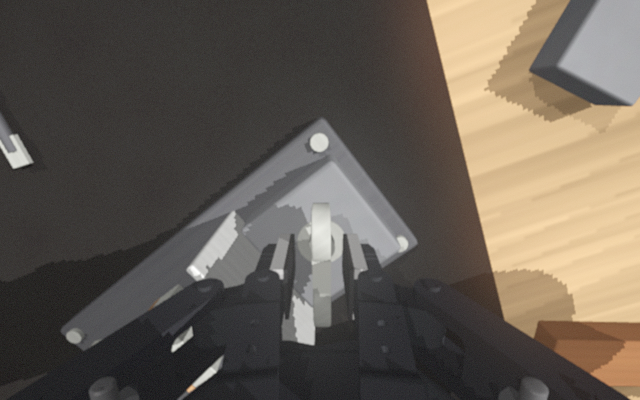

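Emit:
play_rows --increments "-0.01 0 0 0;-0.012 0 0 0;-0.012 0 0 0;-0.02 0 0 0;-0.03 0 0 0;-0.04 0 0 0;-0.04 0 0 0;0 0 0 0"

```text
clock: 23.45
position: [0.5836, -0.1636, 0.2436]
ee_rot: [-0.581, -0.407, 0.583, -0.397]
ft_force: [0.8, -0.8, 0.3]
grip_width: 0.279
```

```bash
python3 st.py
```

```text
1.485 [ 0.5836 -0.1636  0.2436] 23.7 [ 0.79 -0.83  0.32] [-0.02   0.006 -0.006] -1.4546456781505914 [ 0.1779 -0.0018 -0.0013]
```

Emit:
play_rows --increments "0 0 0 -0.14;0 0 0 -0.14;0 0 0 -0.14;0 0 0 -0.14;0 0 0 -0.14;0 0 0 -0.14;0 0 0 -0.14;0 0 0 -0.14;0 0 0 -0.14;0 0 0 -0.14;0 0 0 -0.14;0 0 0 -0.14;0 0 0 -0.14;0 0 0 -0.14;0 0 0 -0.14;0 0 0 -0.1;0 0 0 0;0 0 0 0"

```text
clock: 25.25
position: [0.581, -0.168, 0.2559]
ee_rot: [-0.12, 0.695, 0.125, 0.697]
ft_force: [0.2, 0.9, -0.3]
grip_width: 0.274
```

```bash
python3 - <<'E'
from h import *
print(get_obs()["position"],zang())
i,C=cam("wrist");cv2.imwrite("pics/w20.png",i);np.savez("w20.npz",K=C[0],R=C[1],t=C[2])
i,C=cam("scene");cv2.imwrite("pics/s20.png",cv2.resize(i[140:240,220:380],None,fx=5,fy=5,interpolation=cv2.INTER_CUBIC))
E
```

```text
[ 0.58103369 -0.1679824   0.25588435] 19.949688404544318
```

View pics/w20.png

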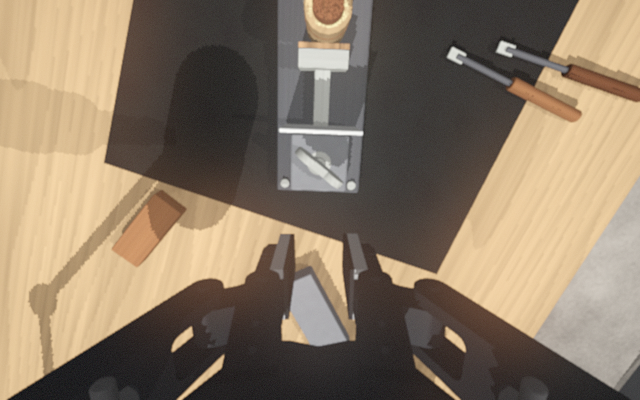

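View pics/s20.png

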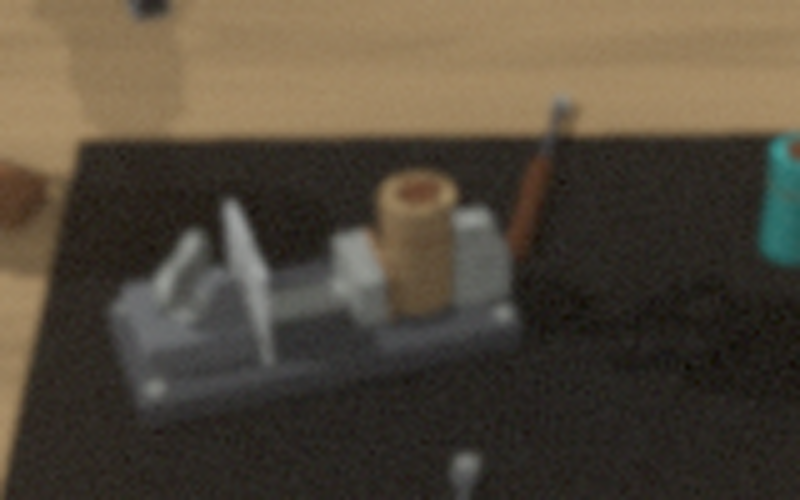

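```bash
python3 - <<'E'
from h import *
d=np.load("w20.npz");C=(d["K"],d["R"],d["t"])
P=onz(C,[[301,153],[340,184]],.076)[:,:2];v=P[1]-P[0];print(P,np.degrees(np.arctan2(v[1],v[0])))
J=onz(C,[[298,43],[350,43]],.055)[:,:2]
B=onz(C,[[328,8]],.095)[0,:2]
th=np.radians(17.6);x=np.array([np.cos(th),np.sin(th)]);y=np.array([-x[1],x[0]]);s=np.array([.5367,-.0241])
print("jaw",(J-s)@y,"blank",(B-s)@x,(B-s)@y)
i=cv2.imread("pics/w20.png");cv2.imwrite("pics/c20.png",cv2.resize(i[0:200,265:380],None,fx=3,fy=3,interpolation=cv2.INTER_CUBIC))
E
```

```text
[[ 0.55789702 -0.15153756]
 [ 0.60598863 -0.16808894]] -18.991596995086606
jaw [-0.02396298 -0.02187507] blank 0.0018805861483244433 -0.0028440576058614614
```

View pics/c20.png

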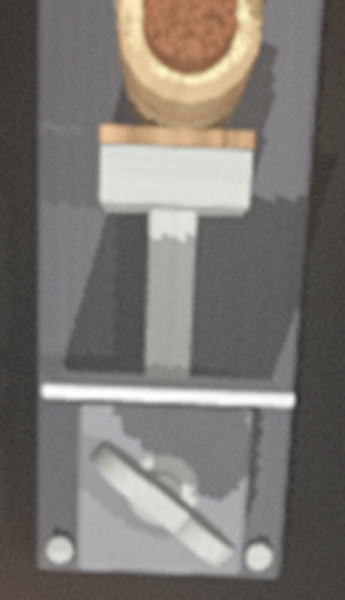

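```bash
python3 - <<'E'
from workcell import workorder,get_obs
print(get_obs()["ft_force"],get_obs()["clock"]);print(workorder.hand_in())
E
```

```text
[ 0.67836869 -0.38329754 -0.07355885] 25.35
the job is handed in; nothing more can be done
None
```

I stood the tan blank on the vise bed in line with the notch and let go of it. I then turned the knob about 1.48 rad clockwise, stopped as it tightened, opened the fingers and backed away. The job was handed in at 25.4 s with the robot clear of the vise; no verdict is reported.

- **Tightness:** while turning, the torque rose from about 0.16 to 0.32 N m. That implies roughly 13 N on the blank, but each reading scatters by about 0.04 N m. I did not measure the jaw force directly after letting go.
- **Position:** the last pictures show the blank upright in the notch, about 2 mm off across the notch and 3 mm short of the seat along the vise. The jaw face is about 23 mm from the seat.
- **Knob angle:** the last picture puts the knob 1.8° back from where I left it. That is within how well I can read the angle, so I took it as not having turned back.
- **Bystanders and guard:** I did not touch the turquoise look-alikes or the other items at any point, but I did not re-measure their positions at the end. At 1.21 rad of turning there was a brief force of about 3 N on the tool that I did not explain. Its direction did not match the guard, and it was gone by the next reading.
- **Disagreement:** the overhead camera alone put the seat about 10 mm from where the wrist camera did, because I took the bed's middle as the reference. I used the wrist view, since its V jaw, sliding jaw and guard distances all matched the sizes you gave.

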